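# Sweep the offcuts into the pen

## Robot

A 6-joint arm with a two-finger parallel gripper is mounted at the origin on the work surface. World frame = base frame: x ahead of the robot, y to its left, z up, the work surface at z = 0. Lengths are in mm, angles in rad, forces in N, time in s.
With the tool pointing down it reaches from about 350 to 975 mm from the base axis. Payload 17.4 kg.
Tool frame: the origin (TCP) lies at the very end of the fingers, on their centre line; the grasp point (between the pads) lies 19 mm behind it; z points along the fingers, y is the line along which they close (so a half turn about z gives the same grasp; the last joint's range is limited). The gripper opens to 85 mm and grips with 20 to 120 N. Pads are 22 mm wide; open, the fingers measure 114 mm over their backs; the gripper's body (76 mm by 85 mm) begins 54 mm behind the grasp point. The pads swing forward as they close: fully open they stand 13 mm farther back than shut.
Start: joints at [-1.287, 0.116, 1.442, -0, 1.584, -0.038], TCP at [213.476, -640.36, 231.303] pointing down, gripper open.
Joint ranges: [-2.83, 2.83], [-0.83, 2.19], [0.07, 2.5], [-1.14, 4.28], [0.01, 3], [-2.97, 2.97]. Speed limits (rad/s): [1.89, 1.89, 2.22, 3.14, 3.14, 3.14].

## Interface

Orientations are given as a unit quaternion [x, y, z, w].
In Python, from workcell import arm gives the robot as it stands.
- The arm moves only by the shell command python3 -m crank 'ROWS' [FORCE]. ROWS is JSON, a list of rows, each an object of numbers: "rx", "ry", "rz": the turn, a rotation vector about the tool's x, y, z in rad; "x", "y", "z": the shift along the tool's x, y, z in m; "hand": the gripper's target within -1 to 1 (shut at 1, half-way at 0, fully open at -1). In form: [{"rx": .., "ry": .., "rz": .., "x": .., "y": .., "z": .., "hand": ..}, ...]. A call has 1 to 12 rows; each row is the pose to reach, as a shift and turn from the pose commanded when the call began, along the tool's axes at that moment; what a row does not reach only later rows make up. A row lasts 1/8 s, in which the tool goes at most 62.5 mm and 10.7 degrees, less where a joint would pass 70% of its speed; a pose out of reach is approached as far as the arm can. A call with a gripper value outside its range is refused whole. The fingers move at their own pace and stop on an object; FORCE is the grip in N (left out, the last holds). Time passes only in rows, so rows that repeat a pose let the fingers close. It gives the time, the measured TCP pose, the force, the opening and the grip force at its end, in the units of the state.
- arm.get_state(): the state, without advancing time (a new reading comes with each control period).
- arm.get_image(name): name is "side" or "top"; returns a dict with "image" (400x640x3 uint8, blue, green, red), "range_z" (400x640 float32, mm along the optical axis (not along the pixel's ray), 0 where there is no reading), "vertical_fov" (degrees; the focal length in pixels is half the picture's height over the tangent of half this angle, whatever the lens; pixels are square), "cx", "cy" (the principal point, pixels), "R" (3x3) and "t" (3): a world point X has camera coordinates R X + t. Camera axes: x right, y down, z forward; pixel columns grow to the right and rows downward; lengths in mm; the calibration is good to about 2 mm. A picture is of the moment at which its call begins.
- arm.close_job(): hands the job in; it is judged then, once.
The state is a dict: "time": time; "qpos": joint angles; "joint_velocities": joint speeds; "joint_torque": joint torques, N m; "position": TCP position; "tcp_rot": TCP orientation; "contact_force": force on the tool from outside, world axes, zero at the start; "wrist_torque": the same for the moment, N m; "width": finger opening in mm; "grasp_force": force on a finger pad.
Only numpy, scipy, OpenCV 4.12 (cv2) and the standard library are available. Lean on these libraries where they do the work, as an engineer would, in place of code of your own. Each camera call takes 0.05 s, during which the arm holds its last target. There are 200 camera calls.

## Task

Clear the bench: with the fingertips, sweep the three wooden offcuts (square block, round slice, short batten) across the bench through the open side of the three-walled wooden pen, until each lies wholly inside it, flat on the bench. Slide them gently: do not pinch, jam, lift, carry or tip them over. Leave the two turned knobs, the glue bottle and the mallet standing where they are.

Things in the scene. Friction and masses are not known exactly. Their poses are not given: they have to be found in the camera images.
- pen: low pen of three wooden rails fixed to the bench, with no floor of its own (the bench goes on flat inside, no sill at the mouth). Inside 120 deep (its x, -60 to +60) and 260 wide (its y, -130 to +130); rails 15 thick, 35 high: a back wall at +x and two side walls. The mouth is the whole open side at x = -60, full width, facing roughly towards the robot. Origin: on the bench at the middle of the inside; x points from the mouth to the back wall, z up.
- block: offcut: square wooden block 40 x 40, 25 high, about 30 g, lying loose on the bench in front of the mouth. Origin: centre of its underside, x and y square to its sides.
- slice: offcut: round wooden slice, 46 diameter, 22 high, about 28 g, lying flat on the bench in front of the mouth. Origin: centre of its underside, z its round axis.
- batten: offcut: short wooden batten, 24 (its x) x 70 (its y), 22 high, about 28 g, lying flat on the bench in front of the mouth, its length roughly along the mouth. Origin: centre of its underside.
- batten_left (a point): point inside the batten 12 from its +y end face, 11 above its underside
- batten_right (a point): point inside the batten 12 from its -y end face, 11 above its underside
- knob1: turned wooden drawer knob, 55 high, 36 across at the widest, standing upright on the bench behind the offcuts (on the robot's side of them); to be left alone. Origin: centre of its underside, z up.
- knob2: the same as knob1, turned wooden drawer knob, 55 high, 36 across at the widest, standing upright on the bench behind the offcuts (on the robot's side of them); to be left alone. Origin: centre of its underside, z up.
- glue: white glue bottle, 60 diameter, 150 high, standing beside the pen; to be left alone. Origin: centre of its underside, z up.
- mallet: turned carver's mallet standing on its head beside the pen, head 84 diameter and 100 high, handle up to 190; to be left alone. Origin: centre of its underside, z up.

How it is judged (in metres and radians):
At the end, for the whole second after the job is handed in: All three offcuts lie flat (under 12 mm up) and still inside the pen; past the mouth line by at least: block centre 18 mm, slice centre 20 mm, both batten points 9 mm. Knobs, bottle and mallet upright, within 15 mm of where they were (x of block in the frame of pen between -0.042 and 0.06 m and y of block in the frame of pen between -0.13 and 0.13 m and x of slice in the frame of pen between -0.04 and 0.06 m and y of slice in the frame of pen between -0.13 and 0.13 m and x of batten_left in the frame of pen between -0.051 and 0.06 m and y of batten_left in the frame of pen between -0.13 and 0.13 m and x of batten_right in the frame of pen between -0.051 and 0.06 m and y of batten_right in the frame of pen between -0.13 and 0.13 m and height (world z) of each of block, slice, batten below 0.012 m and linear speed of each of block, slice, batten below 0.02 m/s and distance of each of knob1, knob2, glue, mallet from where it was at the start of the episode below 0.015 m and angle between each of knob1, knob2, glue, mallet's own z axis and vertical below 0.2 rad); the robot touches nothing.
It fails at once if an offcut is lifted off the bench or tipped over (underside centre more than 12 mm up) (height (world z) of any of block, slice, batten above 0.012 m).
It fails at once if an offcut is pinched, jammed or pressed hard by the fingers (over 30 N) (contact force between the fingers and block above 30 N or contact force between the fingers and slice above 30 N or contact force between the fingers and batten above 30 N).
It fails at once if a turned knob is moved by more than 15 mm or knocked over (distance of any of knob1, knob2 from where it was at the start of the episode above 0.015 m or angle between any of knob1, knob2's own z axis and vertical above 0.2 rad).
It fails at once if the glue bottle or the mallet is moved by more than 15 mm or knocked over (distance of any of glue, mallet from where it was at the start of the episode above 0.015 m or angle between any of glue, mallet's own z axis and vertical above 0.2 rad).
It also fails if it takes over 61 s, if anything falls off the work surface, if the arm or the gripper's body presses on something with over 40 N, if the wrist force passes 120 N, or if a joint passes its speed limit or range.

## Working session

There is one attempt and no reset: what is moved stays moved. The work goes in short steps, Python scripts to look and compute and a shell command to move; the robot and the scene stay as the last step left them, time stands still between calls to the robot, and variables do not carry over. Pictures are saved under pics/ and viewed, at most 10 in all, crops included, and the job is handed in when it is done.

```bash
mkdir -p pics
cat > h.py <<'E'
import numpy as np, cv2
from workcell import arm
def get(name):
    d=arm.get_image(name); h=d["image"].shape[0]
    d["f"]=h/2/np.tan(np.radians(d["vertical_fov"])/2); d["R"]=np.array(d["R"]); d["t"]=np.array(d["t"]); return d
def cloud(d):
    z=d["range_z"]; v,u=np.mgrid[:z.shape[0],:z.shape[1]]
    P=np.stack([(u-d["cx"])/d["f"]*z,(v-d["cy"])/d["f"]*z,z],-1)
    W=(P-d["t"])@d["R"]; W[z==0]=np.nan; return W
def ray(d,u,v,h):
    c=-d["R"].T@d["t"]; r=d["R"].T@np.array([(u-d["cx"])/d["f"],(v-d["cy"])/d["f"],1]); return c+r*(h-c[2])/r[2]
E
python3 - <<'E'
from h import *
s=arm.get_state(); print({k:np.round(s[k],3) for k in("time","position","tcp_rot","width","contact_force")})
for n in("top","side"):
    d=get(n); cv2.imwrite(f"pics/{n}0.png",d["image"]); W=cloud(d); np.save(n+"0.npy",W)
    print(n,d["f"],d["cx"],d["cy"],d["R"].round(3).tolist(),d["t"].round(1)); print((W[...,2]>5).sum(),np.nanmedian(W[...,2]))
    if n=="top":
        m=((W[...,2]>12)&(W[...,2]<400)).astype(np.uint8)
        k,l,st,c=cv2.connectedComponentsWithStats(m)
        for i in range(1,k):
            if st[i,4]>60:
                p=W[l==i]; print(i,st[i],c[i].round(),"min",p.min(0).round(),"max",p.max(0).round())
E
```

```text
{'time': np.float64(0.0), 'position': array([ 213.389, -640.178,  230.552]), 'tcp_rot': array([ 0.987,  0.16 , -0.   , -0.001]), 'width': np.float64(85.344), 'contact_force': array([ 0.563, -0.068, -0.105])}
top 503.8291354319318 303.50848041292886 188.82647031391278 [[-0.025, -1.0, -0.008], [-0.996, 0.025, -0.084], [0.084, 0.006, -0.996]] [  72.1  558.8 1103.6]
32014 0.40585987732608214
1 [ 475    8  165   67 6848] [559.  43.] min [ 815. -720.   12.] max [ 937. -345.  166.]
2 [  77   17   52   51 1896] [102.  42.] min [853. 453.  12.] max [946. 546.  91.]
3 [258  86  29  36 813] [272. 104.] min [716.  92.  12.] max [773. 150. 155.]
4 [ 314   96  140   89 1970] [390. 128.] min [ 564. -280.   12.] max [767.  33.  41.]
5 [ 604  109   36  160 2974] [628. 167.] min [ 366. -681.   12.] max [ 701. -626.  119.]
6 [ 467  141   55   39 1506] [492. 159.] min [ 570. -384.   13.] max [ 652. -308.  195.]
7 [306 179  24  24 323] [317. 190.] min [530.   1.  16.] max [582.  52.  31.]
8 [   0  202   37   82 1870] [ 13. 245.] min [368. 660.  12.] max [548. 740. 139.]
9 [359 202  33  19 346] [375. 211.] min [ 486. -136.   12.] max [528. -64.  29.]
10 [415 209  21  21 345] [425. 219.] min [ 464. -234.   12.] max [ 509. -189.   29.]
12 [320 245  16  17 211] [328. 253.] min [400.  -7.  43.] max [435.  26.  61.]
13 [374 251  16  17 216] [382. 259.] min [ 384. -124.   38.] max [419. -91.  59.]
14 [   0  334   63   66 3470] [ 28. 369.] min [116. 592.  12.] max [256. 738. 124.]
15 [ 261  336  104   64 4872] [310. 369.] min [ 98. -63.  12.] max [258. 148. 400.]
side 479.2717040658874 325.42472273331146 196.51108792045008 [[-0.936, -0.352, -0.008], [-0.237, 0.645, -0.726], [0.261, -0.678, -0.687]] [ 540.6  136.6 1041. ]
53969 0.6996937077444513
```

View pics/top0.png

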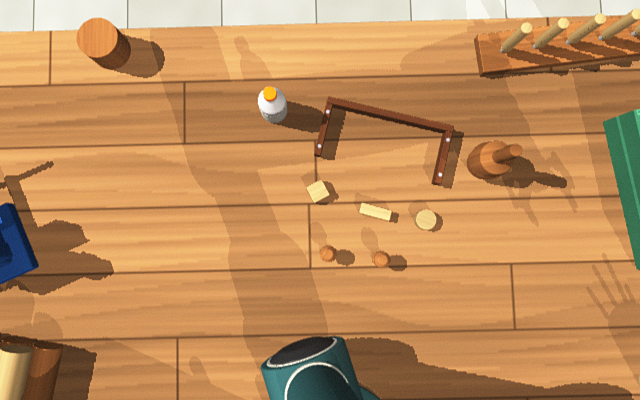

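View pics/side0.png

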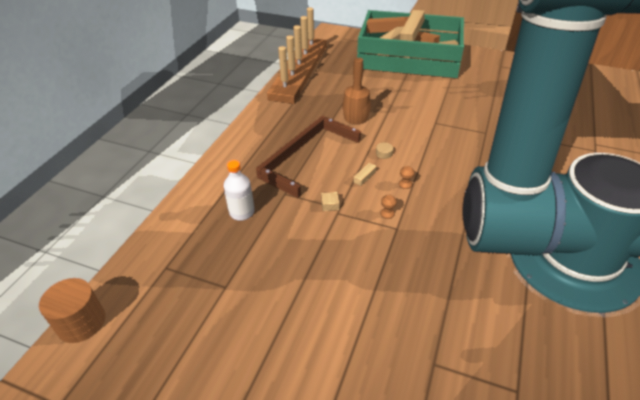

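The top view shows the pen with its back corners at about (330,100) and (450,130) and its rail ends at (318,155) and (438,185). The block is at (318,191), the batten at (376,211), the slice at (426,219), and the knobs at (328,253) and (382,259). The side view agrees. Next I'll measure from the top faces.

```bash
cat > m.py <<'E'
from h import *
def run(n="pics/x.png"):
    d=get("top"); W=cloud(d); im=d["image"]; hsv=cv2.cvtColor(im,cv2.COLOR_BGR2HSV)
    cv2.imwrite(n,im); Z=W[...,2]; return d,W,hsv
E
python3 - <<'E'
from m import *
d,W,hsv=run(); Z=W[...,2]; im=d["image"]
for nm,(u,v) in dict(block=(318,190),batten=(376,211),slice=(426,219),bench=(280,210),k1=(327,252),rail=(390,112)).items(): print(nm,hsv[v,u],W[v,u].round())
def meas(nm,x0,x1,y0,y1,h,tol=5):
    # pale offcut tops: colour mask in bounding box, contour rays cast to top plane
    m=(hsv[...,2]>170)&(hsv[...,1]<125)
    m&=(W[...,0]>x0)&(W[...,0]<x1)&(W[...,1]>y0)&(W[...,1]<y1)
    c=max(cv2.findContours(m.astype(np.uint8),0,1)[0],key=cv2.contourArea)[:,0]
    P=np.array([ray(d,u,v,h)[:2] for u,v in c],np.float32)
    print(nm,"col",cv2.minAreaRect(P)); 
    s=(Z>h-tol)&(Z<h+tol)&(W[...,0]>x0)&(W[...,0]<x1)&(W[...,1]>y0)&(W[...,1]<y1)
    q=W[s].astype(np.float32); print("   depth n",len(q),q.mean(0).round(1),cv2.minAreaRect(q[:,:2]))
meas("block",520,600,-10,60,25); meas("batten",470,540,-150,-50,22); meas("slice",450,520,-245,-175,22)
for n,b in dict(k1=(390,450,-20,40),k2=(370,430,-135,-80)).items():
    s=(Z>40)&(W[...,0]>b[0])&(W[...,0]<b[1])&(W[...,1]>b[2])&(W[...,1]<b[3]); print(n,W[s].mean(0).round(1))
s=(Z>30)&(Z<40)&(W[...,0]>550)&(W[...,0]<780)&(W[...,1]>-290)&(W[...,1]<60)
q=W[s].astype(np.float32); print("pen",cv2.minAreaRect(q[:,:2]),cv2.boxPoints(cv2.minAreaRect(q[:,:2])).round(1).tolist())
E
```

```text
block [ 24  91 251] [557.  26.  24.]
batten [ 23 100 249] [ 507. -103.   20.]
slice [ 21 110 241] [ 486. -213.   21.]
bench [ 15 141 226] [515. 113.   2.]
k1 [ 13 168 220] [420.  11.  56.]
rail [ 12 167 131] [ 728. -141.   33.]
block col ((556.0316162109375, 27.500789642333984), (38.051082611083984, 38.06187438964844), 25.13301658630371)Traceback (most recent call last):
  File "<stdin>", line 13, in <module>
  File "<stdin>", line 12, in meas
cv2.error: OpenCV(4.12.0) /io/opencv/modules/imgproc/src/convhull.cpp:143: error: (-215:Assertion failed) total >= 0 && (depth == CV_32F || depth == CV_32S) in function 'convexHull'
```

```bash
cat > m.py <<'E'
from h import *
def run(n="pics/x.png"):
    d=get("top"); W=cloud(d); cv2.imwrite(n,d["image"]); hsv=cv2.cvtColor(d["image"],cv2.COLOR_BGR2HSV); Z=W[...,2]
    m=(hsv[...,2]>120)&(hsv[...,1]<128)&(hsv[...,0]>17)&(Z>10)&(Z<34)&(W[...,0]>430)&(W[...,0]<800)&(W[...,1]>-290)&(W[...,1]<80)
    for c in cv2.findContours(m.astype(np.uint8),0,1)[0]:
        if cv2.contourArea(c)<80: continue
        P=np.array([ray(d,u,v,22)[:2] for u,v in c[:,0]],np.float32)
        r=cv2.minAreaRect(P); print("offcut",np.round(r[0],1),np.round(r[1],1),round(r[2],1),"pen xy",pen(r[0]).round(1))
    return d,W,hsv
PEN=[0,0,0]
def pen(p):
    x,y,a=PEN; e=np.array(p[:2])-[x,y]; return np.array([e@[np.cos(a),np.sin(a)],e@[-np.sin(a),np.cos(a)]])
E
python3 - <<'E'
from m import *
d,W,hsv=run(); Z=W[...,2]
for n,b in dict(k1=(390,450,-20,40),k2=(370,430,-135,-80)).items():
    s=(Z>40)&(W[...,0]>b[0])&(W[...,0]<b[1])&(W[...,1]>b[2])&(W[...,1]<b[3]); print(n,W[s].mean(0).round(1))
s=(Z>30)&(Z<40)&(W[...,0]>550)&(W[...,0]<780)&(W[...,1]>-290)&(W[...,1]<60)
q=W[s][:,:2].astype(np.float32); r=cv2.minAreaRect(q); print("pen",r,cv2.boxPoints(r).round(1).tolist())
E
```

```text
offcut [ 486.5 -212.2] [42.4 43.1] 24.3 pen xy [ 486.5 -212.2]
offcut [506.7 -99.8] [68.5 23.3] 74.4 pen xy [506.7 -99.8]
offcut [555.8  27.2] [39.2 38.2] 25.1 pen xy [555.8  27.2]
k1 [417.4   8.9  51.7]
k2 [ 402.4 -106.7   51.4]
pen ((631.250732421875, -114.78829956054688), (290.3394775390625, 208.11924743652344), 75.13713836669922) [[493.3999938964844, -228.39999389648438], [694.5999755859375, -281.79998779296875], [769.0999755859375, -1.2000000476837158], [567.9000244140625, 52.20000076293945]]
```

```bash
sed -i 's/^PEN=.*/PEN=[659.4,-122.2,-0.2594]/' m.py
cat >> m.py <<'E'
def world(px,py):
    x,y,a=PEN; return np.array([x+px*np.cos(a)-py*np.sin(a),y+px*np.sin(a)+py*np.cos(a)])
def go(px,py,z,hd=None):
    "shift in m in present tool axes, and rz to have tool x head hd deg (pen frame)"
    from scipy.spatial.transform import Rotation as Ro
    s=arm.get_state(); R=Ro.from_quat(s["tcp_rot"]).as_matrix()
    w=np.r_[world(px,py),z]; sh=R.T@(w-s["position"])/1000
    h=np.arctan2(R[1,0],R[0,0]); rz=None if hd is None else round(float((h-np.radians(hd)-PEN[2]+np.pi)%(2*np.pi)-np.pi),3)
    print("t",round(s["time"],2),"tcp pen",pen(s["position"]).round(1),s["position"].round(1),"head",round(np.degrees(h-PEN[2]),1),"w",s["width"],"F",np.round(s["contact_force"],1),"| shift",sh.round(4),"rz",rz)
E
python3 -c "
from m import *
go(-186,-149,230,23)
go(-205,-17,60,0)"
```

```text
t 0.2 tcp pen [-298.1 -615.1] [ 213.5 -640.3  230.9] head 33.3 w 85.53045869851468 F [-0.1  0.6  0.3] | shift [ 0.3496 -0.328   0.0011] rz 0.18
t 0.2 tcp pen [-298.1 -615.1] [ 213.5 -640.3  230.9] head 33.3 w 85.53045869851468 F [-0.1  0.6  0.3] | shift [ 0.4062 -0.4486  0.1712] rz 0.581
```

```bash
python3 -m crank '[{"x":0.06,"y":-0.056,"hand":0.35},{"x":0.1,"y":-0.094,"rz":0.05,"hand":0.35},{"x":0.14,"y":-0.131,"rz":0.1,"hand":0.35},{"x":0.18,"y":-0.169,"rz":0.15,"hand":0.35},{"x":0.22,"y":-0.206,"rz":0.18,"hand":0.35},{"x":0.26,"y":-0.244,"rz":0.18,"hand":0.35},{"x":0.30,"y":-0.281,"rz":0.18,"hand":0.35},{"x":0.335,"y":-0.314,"rz":0.18,"hand":0.35},{"x":0.35,"y":-0.328,"rz":0.18,"hand":0.35},{"x":0.35,"y":-0.328,"rz":0.18,"hand":0.35},{"x":0.35,"y":-0.328,"rz":0.18,"hand":0.35}]' 20; python3 -c "
from m import *
go(-186,-149,50,23)
go(-186,-149,6,23)"
```

```text
t 0.2 tcp pen [-298.1 -615.1] [ 213.5 -640.3  230.9] head 33.3 w 85.53045869851468 F [-0.1  0.6  0.3] | shift [ 0.3496 -0.3279  0.1811] rz 0.18
t 0.2 tcp pen [-298.1 -615.1] [ 213.5 -640.3  230.9] head 33.3 w 85.53045869851468 F [-0.1  0.6  0.3] | shift [ 0.3496 -0.3278  0.2251] rz 0.18invalid input
```

```bash
python3 -m crank '[{"rx":0,"ry":0,"rz":0,"x":0.06,"y":-0.056,"z":0,"hand":0.35},{"rx":0,"ry":0,"rz":0.05,"x":0.1,"y":-0.094,"z":0,"hand":0.35},{"rx":0,"ry":0,"rz":0.1,"x":0.14,"y":-0.131,"z":0,"hand":0.35},{"rx":0,"ry":0,"rz":0.15,"x":0.18,"y":-0.169,"z":0,"hand":0.35},{"rx":0,"ry":0,"rz":0.18,"x":0.22,"y":-0.206,"z":0,"hand":0.35},{"rx":0,"ry":0,"rz":0.18,"x":0.26,"y":-0.244,"z":0,"hand":0.35},{"rx":0,"ry":0,"rz":0.18,"x":0.30,"y":-0.281,"z":0,"hand":0.35},{"rx":0,"ry":0,"rz":0.18,"x":0.335,"y":-0.314,"z":0,"hand":0.35},{"rx":0,"ry":0,"rz":0.18,"x":0.35,"y":-0.328,"z":0,"hand":0.35},{"rx":0,"ry":0,"rz":0.18,"x":0.35,"y":-0.328,"z":0,"hand":0.35}]' 20; python3 -c "
from m import *
go(-186,-149,50,23)
go(-186,-149,6,23)"
```

```text
time: 1.45
position: [442.2, -217.5, 231.3]
tcp_rot: [0.997, 0.072, -0.0, -0.0]
contact_force: [-0.4, -0.3, 0.0]
width: 27.9
grasp_force: 0.0
t 1.45 tcp pen [-185.5 -147.8] [ 442.2 -217.5  231.3] head 23.1 w 27.87290053114273 F [-0.4 -0.3  0. ] | shift [-0.0009  0.0009  0.1813] rz 0.002
t 1.45 tcp pen [-185.5 -147.8] [ 442.2 -217.5  231.3] head 23.1 w 27.87290053114273 F [-0.4 -0.3  0. ] | shift [-0.0009  0.0009  0.2253] rz 0.002
```

```bash
python3 -m crank '[{"rx":0,"ry":0,"rz":0,"x":0,"y":0,"z":0.05,"hand":0.35},{"rx":0,"ry":0,"rz":0,"x":0,"y":0,"z":0.1,"hand":0.35},{"rx":0,"ry":0,"rz":0,"x":0,"y":0,"z":0.15,"hand":0.35},{"rx":0,"ry":0,"rz":0,"x":0,"y":0,"z":0.185,"hand":0.35},{"rx":0,"ry":0,"rz":0,"x":0,"y":0,"z":0.205,"hand":0.35},{"rx":0,"ry":0,"rz":0,"x":0,"y":0,"z":0.218,"hand":0.35},{"rx":0,"ry":0,"rz":0,"x":0,"y":0,"z":0.223,"hand":0.35},{"rx":0,"ry":0,"rz":0,"x":0,"y":0,"z":0.223,"hand":0.35}]'; python3 -c "
from m import *
run('pics/a.png');go(-47,-90,8,23)"
```

```text
time: 2.45
position: [441.9, -218.8, 8.7]
tcp_rot: [0.997, 0.071, 0.0, 0.0]
contact_force: [-0.2, -0.2, 0.2]
width: 27.8
grasp_force: 0.0
offcut [ 491.8 -201.1] [21.2 44.2] 59.4 pen xy [-141.7 -119.2]
offcut [ 506.4 -100.1] [69.2 23.6] 72.5 pen xy [-153.5  -17.9]
offcut [555.6  27.6] [39.1 39.1] 25.2 pen xy [-138.7  118.2]
t 2.5 tcp pen [-185.3 -149.1] [ 442.1 -218.8    9. ] head 23.0 w 27.723274556459053 F [-0.   0.1  0.4] | shift [ 0.1504 -0.0004  0.0011] rz -0.0
```

View pics/a.png

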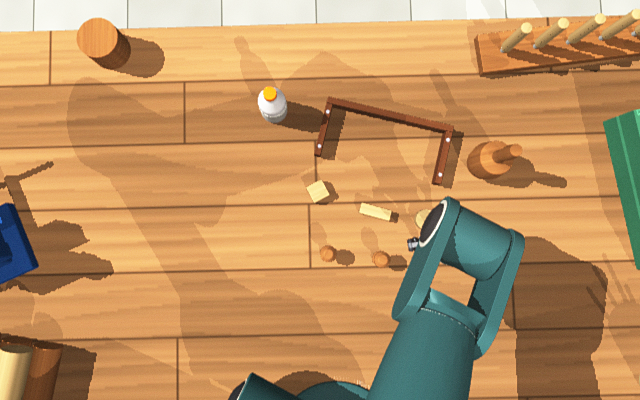

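The arm stands behind the slice, which is at (424,215) and partly hidden, and nothing has been disturbed. I'll push along tool x.

```bash
python3 -m crank '[{"rx":0,"ry":0,"rz":0,"x":0.008,"y":0,"z":0,"hand":0.35},{"rx":0,"ry":0,"rz":0,"x":0.014,"y":0,"z":0,"hand":0.35},{"rx":0,"ry":0,"rz":0,"x":0.02,"y":0,"z":0,"hand":0.35},{"rx":0,"ry":0,"rz":0,"x":0.028,"y":0,"z":0,"hand":0.35},{"rx":0,"ry":0,"rz":0,"x":0.036,"y":0,"z":0,"hand":0.35},{"rx":0,"ry":0,"rz":0,"x":0.044,"y":0,"z":0,"hand":0.35},{"rx":0,"ry":0,"rz":0,"x":0.052,"y":0,"z":0,"hand":0.35},{"rx":0,"ry":0,"rz":0,"x":0.06,"y":0,"z":0,"hand":0.35},{"rx":0,"ry":0,"rz":0,"x":0.068,"y":0,"z":0,"hand":0.35},{"rx":0,"ry":0,"rz":0,"x":0.076,"y":0,"z":0,"hand":0.35},{"rx":0,"ry":0,"rz":0,"x":0.08,"y":0,"z":0,"hand":0.35}]'; python3 -c "
from m import *
run('pics/b.png');go(-47,-90,8,23)"
```

```text
time: 3.88
position: [521.5, -207.1, 8.3]
tcp_rot: [0.997, 0.071, -0.0, -0.0]
contact_force: [-1.2, -0.3, -0.7]
width: 27.7
grasp_force: 0.3
offcut [506.3 -99.7] [69.7 23.9] 73.0 pen xy [-153.8  -17.5]
offcut [555.6  27.6] [39.2 39.1] 25.2 pen xy [-138.7  118.2]
t 3.92 tcp pen [-111.4 -117.4] [ 521.6 -207.1    8.3] head 23.0 w 27.945856406003248 F [-0.4  0.6  0.3] | shift [ 0.07   -0.0001  0.0003] rz -0.0
```

View pics/b.png

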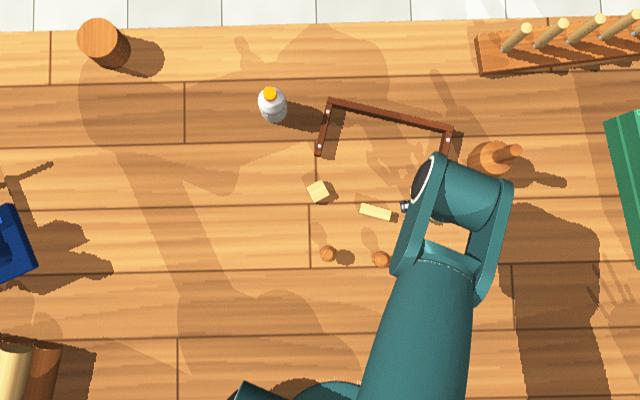

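The slice is hidden under the wrist. The mallet is at (490,158). Before continuing I'll check how high the wrist housing is relative to the 190 mm mallet.

Run:
```python
from m import *
d=get("side"); cv2.imwrite("pics/c.png",cv2.resize(d["image"][60:260,200:520],None,fx=2,fy=2)); W=cloud(d)
d2=get("top"); V=cloud(d2)
for A in(W,V):
    p=A[(A[...,1]<-240)&(A[...,1]>-420)&(A[...,0]>400)&(A[...,0]<580)&(A[...,2]>60)]
    for y in range(-420,-240,20):
        q=p[(p[:,1]>=y)&(p[:,1]<y+20)]
        if len(q):print(y,len(q),q[:,2].min().round(),q[:,2].max().round(),q[:,0].max().round())
```

```text
-280 31 331.0 361.0 539.0
-260 166 337.0 376.0 531.0
-380 7 66.0 91.0 580.0
-360 41 64.0 96.0 580.0
-340 12 75.0 91.0 580.0
-300 19 315.0 337.0 542.0
-280 329 299.0 359.0 548.0
-260 766 312.0 376.0 554.0
```

View pics/c.png

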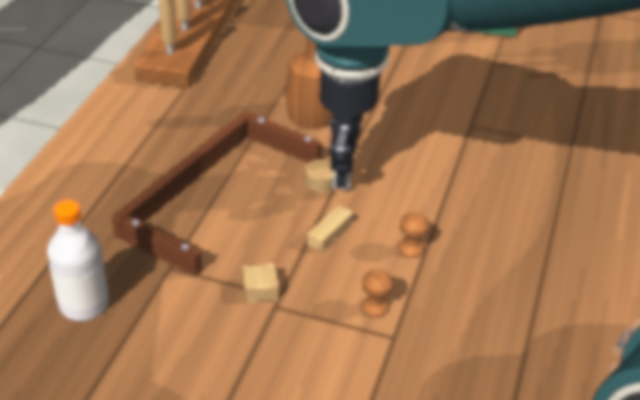

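The side crop shows the slice at (320,177), just ahead of the fingers and entering the mouth clear of the rail end at (315,155). The wrist housing is around z≥250, so it clears the mallet. I'll continue the push.

```bash
python3 -m crank '[{"rx":0,"ry":0,"rz":0,"x":0.008,"y":0,"z":0,"hand":0.35},{"rx":0,"ry":0,"rz":0,"x":0.016,"y":0,"z":0,"hand":0.35},{"rx":0,"ry":0,"rz":0,"x":0.024,"y":0,"z":0,"hand":0.35},{"rx":0,"ry":0,"rz":0,"x":0.032,"y":0,"z":0,"hand":0.35},{"rx":0,"ry":0,"rz":0,"x":0.04,"y":0,"z":0,"hand":0.35},{"rx":0,"ry":0,"rz":0,"x":0.048,"y":0,"z":0,"hand":0.35},{"rx":0,"ry":0,"rz":0,"x":0.056,"y":0,"z":0,"hand":0.35},{"rx":0,"ry":0,"rz":0,"x":0.062,"y":0,"z":0,"hand":0.35},{"rx":0,"ry":0,"rz":0,"x":0.067,"y":0,"z":0,"hand":0.35},{"rx":0,"ry":0,"rz":0,"x":0.07,"y":0,"z":0,"hand":0.35},{"rx":0,"ry":0,"rz":0,"x":0.07,"y":0,"z":0,"hand":0.35}]'
python3 -m crank '[{"rx":0,"ry":0,"rz":0,"x":-0.01,"y":0,"z":0,"hand":0.35},{"rx":0,"ry":0,"rz":0,"x":-0.025,"y":0,"z":0,"hand":0.35},{"rx":0,"ry":0,"rz":0,"x":-0.03,"y":0,"z":-0.04,"hand":0.35},{"rx":0,"ry":0,"rz":0,"x":-0.03,"y":0,"z":-0.09,"hand":0.35},{"rx":0,"ry":0,"rz":0,"x":-0.03,"y":0,"z":-0.09,"hand":0.35}]'; python3 -c "
from m import *
run('pics/b.png');go(-200,-17,98,0)"
```

```text
time: 5.4
position: [590.3, -197.3, 8.3]
tcp_rot: [0.997, 0.071, -0.0, -0.0]
contact_force: [0.4, 0.1, -0.1]
width: 27.4
grasp_force: 0.0
time: 6.02
position: [561.3, -202.4, 102.8]
tcp_rot: [0.997, 0.071, 0.003, 0.001]
contact_force: [-0.2, -0.0, -0.2]
width: 27.9
grasp_force: 0.0
offcut [506.5 -99.8] [69.5 23.5] 73.8 pen xy [-153.5  -17.5]
offcut [555.6  27.6] [39.2 39.1] 25.2 pen xy [-138.7  118.2]
offcut [ 620.  -185.8] [33.1 45.2] 83.4 pen xy [-21.8 -71.6]
t 6.08 tcp pen [ -75.2 -102.6] [ 560.4 -202.   100.2] head 23.0 w 27.693998092843945 F [ 0.2 -0.5 -1. ] | shift [-0.0815 -0.1275  0.0017] rz 0.401
```

```bash
python3 -m crank '[{"rx":0,"ry":0,"rz":0.1,"x":-0.02,"y":-0.035,"z":0,"hand":0.35},{"rx":0,"ry":0,"rz":0.2,"x":-0.04,"y":-0.07,"z":0,"hand":0.35},{"rx":0,"ry":0,"rz":0.3,"x":-0.06,"y":-0.1,"z":0,"hand":0.35},{"rx":0,"ry":0,"rz":0.4,"x":-0.0695,"y":-0.1225,"z":0,"hand":0.35},{"rx":0,"ry":0,"rz":0.4,"x":-0.0695,"y":-0.1225,"z":0,"hand":0.35},{"rx":0,"ry":0,"rz":0.4,"x":-0.0695,"y":-0.1225,"z":0.03,"hand":0.35},{"rx":0,"ry":0,"rz":0.4,"x":-0.0695,"y":-0.1225,"z":0.06,"hand":0.35},{"rx":0,"ry":0,"rz":0.4,"x":-0.0695,"y":-0.1225,"z":0.08,"hand":0.35},{"rx":0,"ry":0,"rz":0.4,"x":-0.0695,"y":-0.1225,"z":0.09,"hand":0.35},{"rx":0,"ry":0,"rz":0.4,"x":-0.0695,"y":-0.1225,"z":0.09,"hand":0.35}]'; python3 -c "
from m import *
go(2,-13,8,0)"
```

```text
time: 7.32
position: [474.1, -90.3, 7.7]
tcp_rot: [0.992, -0.129, -0.001, -0.0]
contact_force: [0.1, 0.1, 1.2]
width: 27.5
grasp_force: 0.0
t 7.33 tcp pen [-187.3  -16.7] [474.1 -90.3   7.7] head 0.1 w 27.472865277837638 F [0.1 0.1 1.2] | shift [ 0.1893 -0.0035 -0.0006] rz 0.002
```

```bash
python3 -m crank '[{"rx":0,"ry":0,"rz":0,"x":0.007,"y":0,"z":0,"hand":0.35},{"rx":0,"ry":0,"rz":0,"x":0.013,"y":0,"z":0,"hand":0.35},{"rx":0,"ry":0,"rz":0,"x":0.02,"y":-0.001,"z":0,"hand":0.35},{"rx":0,"ry":0,"rz":0,"x":0.028,"y":-0.002,"z":0,"hand":0.35},{"rx":0,"ry":0,"rz":0,"x":0.036,"y":-0.003,"z":0,"hand":0.35},{"rx":0,"ry":0,"rz":0,"x":0.044,"y":-0.004,"z":0,"hand":0.35},{"rx":0,"ry":0,"rz":0,"x":0.052,"y":-0.005,"z":0,"hand":0.35},{"rx":0,"ry":0,"rz":0,"x":0.06,"y":-0.006,"z":0,"hand":0.35},{"rx":0,"ry":0,"rz":0,"x":0.068,"y":-0.007,"z":0,"hand":0.35},{"rx":0,"ry":0,"rz":0,"x":0.076,"y":-0.008,"z":0,"hand":0.35},{"rx":0,"ry":0,"rz":0,"x":0.084,"y":-0.009,"z":0,"hand":0.35},{"rx":0,"ry":0,"rz":0,"x":0.09,"y":-0.010,"z":0,"hand":0.35}]'
python3 - <<'E'
from m import *
go(-12,-5,8,0)
d=get("side"); cv2.imwrite("pics/d.png",cv2.resize(d["image"][60:260,200:520],None,fx=2,fy=2))
E
```

```text
time: 8.82
position: [564.5, -103.5, 8.3]
tcp_rot: [0.992, -0.129, -0.0, 0.0]
contact_force: [0.4, 0.1, -0.0]
width: 27.3
grasp_force: 0.1
t 8.82 tcp pen [-96.5  -6.2] [ 564.5 -103.5    8.3] head 0.1 w 27.31581794893641 F [ 0.4  0.1 -0. ] | shift [ 0.0845 -0.0011  0.0003] rz 0.001
```

View pics/d.png

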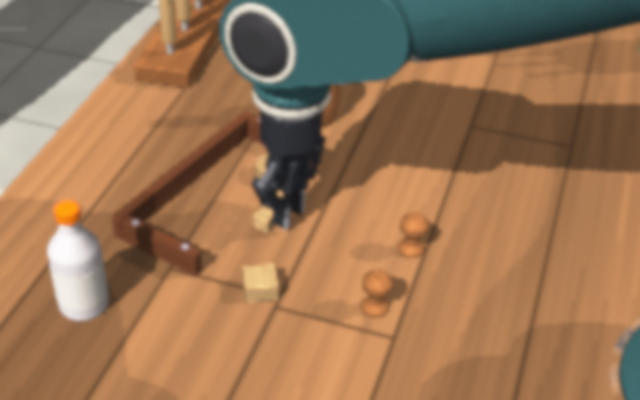

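The batten's left end, at (263,218), is just ahead of the fingers, and it is being pushed straight into the mouth. I'll continue, then back off and up.

```bash
python3 -m crank '[{"rx":0,"ry":0,"rz":0,"x":0.008,"y":-0.001,"z":0,"hand":0.35},{"rx":0,"ry":0,"rz":0,"x":0.016,"y":-0.002,"z":0,"hand":0.35},{"rx":0,"ry":0,"rz":0,"x":0.024,"y":-0.003,"z":0,"hand":0.35},{"rx":0,"ry":0,"rz":0,"x":0.032,"y":-0.004,"z":0,"hand":0.35},{"rx":0,"ry":0,"rz":0,"x":0.04,"y":-0.005,"z":0,"hand":0.35},{"rx":0,"ry":0,"rz":0,"x":0.048,"y":-0.005,"z":0,"hand":0.35},{"rx":0,"ry":0,"rz":0,"x":0.056,"y":-0.005,"z":0,"hand":0.35},{"rx":0,"ry":0,"rz":0,"x":0.063,"y":-0.005,"z":0,"hand":0.35},{"rx":0,"ry":0,"rz":0,"x":0.068,"y":-0.005,"z":0,"hand":0.35},{"rx":0,"ry":0,"rz":0,"x":0.072,"y":-0.005,"z":0,"hand":0.35},{"rx":0,"ry":0,"rz":0,"x":0.072,"y":-0.005,"z":0,"hand":0.35}]'
python3 -m crank '[{"rx":0,"ry":0,"rz":0,"x":-0.01,"y":0,"z":0,"hand":0.35},{"rx":0,"ry":0,"rz":0,"x":-0.025,"y":0,"z":0,"hand":0.35},{"rx":0,"ry":0,"rz":0,"x":-0.03,"y":0,"z":-0.04,"hand":0.35},{"rx":0,"ry":0,"rz":0,"x":-0.04,"y":0,"z":-0.09,"hand":0.35},{"rx":0,"ry":0,"rz":0,"x":-0.06,"y":0,"z":-0.09,"hand":0.35},{"rx":0,"ry":0,"rz":0,"x":-0.06,"y":0,"z":-0.09,"hand":0.35}]'; python3 -c "
from m import *
run('pics/b.png');go(-184,136,8,-21)"
```

```text
time: 10.25
position: [635.1, -117.0, 8.3]
tcp_rot: [0.992, -0.129, 0.0, -0.0]
contact_force: [0.4, 0.5, 0.5]
width: 27.3
grasp_force: 0.0
time: 11.0
position: [575.7, -101.3, 98.8]
tcp_rot: [0.992, -0.129, 0.0, 0.0]
contact_force: [0.1, 0.5, -0.5]
width: 27.7
grasp_force: 0.0
offcut [555.6  27.6] [39.2 39.1] 25.2 pen xy [-138.7  118.2]
t 11.05 tcp pen [-85.8  -1.3] [ 576.1 -101.4   98.3] head 0.1 w 27.68103194201575 F [ 1.  -0.9 -0.2] | shift [-0.098  -0.1374  0.0903] rz 0.368
```

```bash
python3 -m crank '[{"rx":0,"ry":0,"rz":0.1,"x":-0.03,"y":-0.03,"z":0,"hand":0.35},{"rx":0,"ry":0,"rz":0.2,"x":-0.05,"y":-0.065,"z":0,"hand":0.35},{"rx":0,"ry":0,"rz":0.3,"x":-0.075,"y":-0.1,"z":0,"hand":0.35},{"rx":0,"ry":0,"rz":0.368,"x":-0.098,"y":-0.137,"z":0,"hand":0.35},{"rx":0,"ry":0,"rz":0.368,"x":-0.098,"y":-0.137,"z":0,"hand":0.35},{"rx":0,"ry":0,"rz":0.368,"x":-0.098,"y":-0.137,"z":0,"hand":0.35},{"rx":0,"ry":0,"rz":0.368,"x":-0.098,"y":-0.137,"z":0.03,"hand":0.35},{"rx":0,"ry":0,"rz":0.368,"x":-0.098,"y":-0.137,"z":0.06,"hand":0.35},{"rx":0,"ry":0,"rz":0.368,"x":-0.098,"y":-0.137,"z":0.08,"hand":0.35},{"rx":0,"ry":0,"rz":0.368,"x":-0.098,"y":-0.137,"z":0.09,"hand":0.35},{"rx":0,"ry":0,"rz":0.368,"x":-0.098,"y":-0.137,"z":0.09,"hand":0.35}]'; python3 -c "
from m import *
run('pics/e.png');go(-52,85,8,-21)"
```

```text
time: 12.42
position: [517.2, 55.6, 8.1]
tcp_rot: [0.951, -0.308, -0.0, 0.0]
contact_force: [-0.4, 0.7, 0.1]
width: 27.9
grasp_force: 0.0
offcut [ 620.4 -190.9] [42.6 43.2] 87.6 pen xy [-20.1 -76.4]
offcut [ 656.2 -123.6] [69.4 23.9] 74.9 pen xy [-2.7 -2.2]
t 12.47 tcp pen [-182.8  135.5] [517.5  55.7   8.8] head -21.0 w 27.917691433244293 F [0.3 1.  0.2] | shift [0.1402 0.0003 0.0009] rz -0.0
```

View pics/e.png

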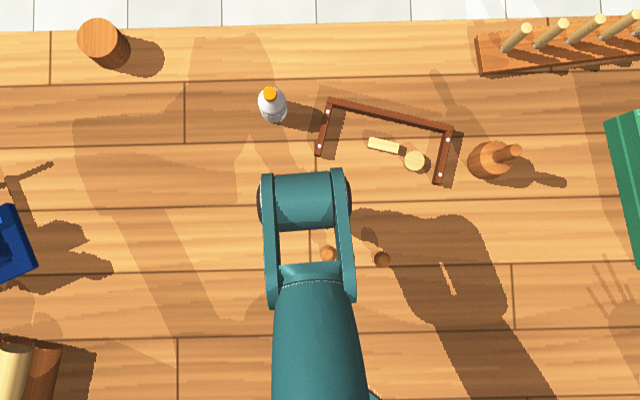

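The slice, at (414,160), and the batten, at (384,144), are both well inside the pen, and the knobs haven't moved. Now I'll push the block.

```bash
python3 -m crank '[{"rx":0,"ry":0,"rz":0,"x":0.006,"y":0,"z":0,"hand":0.35},{"rx":0,"ry":0,"rz":0,"x":0.012,"y":0,"z":0,"hand":0.35},{"rx":0,"ry":0,"rz":0,"x":0.018,"y":0,"z":0,"hand":0.35},{"rx":0,"ry":0,"rz":0,"x":0.024,"y":0,"z":0,"hand":0.35},{"rx":0,"ry":0,"rz":0,"x":0.03,"y":0,"z":0,"hand":0.35},{"rx":0,"ry":0,"rz":0,"x":0.036,"y":0,"z":0,"hand":0.35},{"rx":0,"ry":0,"rz":0,"x":0.042,"y":0,"z":0,"hand":0.35},{"rx":0,"ry":0,"rz":0,"x":0.048,"y":0,"z":0,"hand":0.35},{"rx":0,"ry":0,"rz":0,"x":0.054,"y":0,"z":0,"hand":0.35},{"rx":0,"ry":0,"rz":0,"x":0.06,"y":0,"z":0,"hand":0.35}]'
python3 - <<'E'
from m import *
go(-52,85,8,-21)
d=get("side"); cv2.imwrite("pics/f.png",cv2.resize(d["image"][60:260,200:520],None,fx=2,fy=2))
E
```

```text
time: 13.72
position: [566.1, 20.5, 8.3]
tcp_rot: [0.951, -0.308, 0.0, -0.0]
contact_force: [-1.1, 0.4, -0.2]
width: 27.8
grasp_force: 0.2
t 13.72 tcp pen [-126.8  114. ] [566.1  20.5   8.3] head -21.0 w 27.778182709307007 F [-1.1  0.4 -0.2] | shift [0.0802 0.0002 0.0003] rz -0.0
```

View pics/f.png

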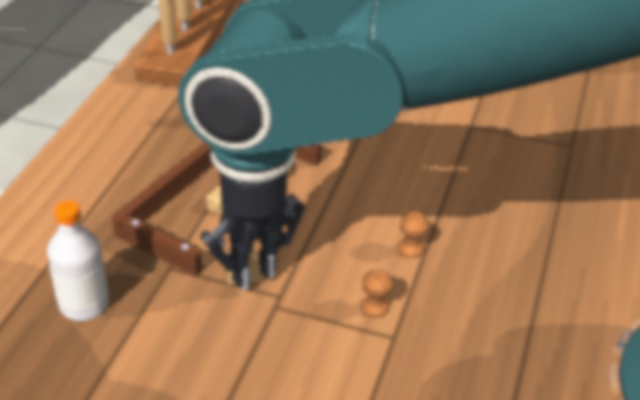

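```bash
python3 -m crank '[{"rx":0,"ry":0,"rz":0,"x":0.007,"y":0.001,"z":0,"hand":0.35},{"rx":0,"ry":0,"rz":0,"x":0.014,"y":0.002,"z":0,"hand":0.35},{"rx":0,"ry":0,"rz":0,"x":0.021,"y":0.003,"z":0,"hand":0.35},{"rx":0,"ry":0,"rz":0,"x":0.028,"y":0.004,"z":0,"hand":0.35},{"rx":0,"ry":0,"rz":0,"x":0.035,"y":0.005,"z":0,"hand":0.35},{"rx":0,"ry":0,"rz":0,"x":0.042,"y":0.006,"z":0,"hand":0.35},{"rx":0,"ry":0,"rz":0,"x":0.049,"y":0.007,"z":0,"hand":0.35},{"rx":0,"ry":0,"rz":0,"x":0.056,"y":0.008,"z":0,"hand":0.35},{"rx":0,"ry":0,"rz":0,"x":0.063,"y":0.008,"z":0,"hand":0.35},{"rx":0,"ry":0,"rz":0,"x":0.07,"y":0.008,"z":0,"hand":0.35},{"rx":0,"ry":0,"rz":0,"x":0.075,"y":0.008,"z":0,"hand":0.35},{"rx":0,"ry":0,"rz":0,"x":0.075,"y":0.008,"z":0,"hand":0.35}]'
python3 -m crank '[{"rx":0,"ry":0,"rz":0,"x":-0.01,"y":0,"z":0,"hand":0.35},{"rx":0,"ry":0,"rz":0,"x":-0.025,"y":0,"z":0,"hand":0.35},{"rx":0,"ry":0,"rz":0,"x":-0.035,"y":0,"z":-0.04,"hand":0.35},{"rx":0,"ry":0,"rz":0,"x":-0.06,"y":0,"z":-0.09,"hand":0.35},{"rx":0,"ry":0,"rz":0,"x":-0.10,"y":0,"z":-0.1,"hand":0.35},{"rx":0,"ry":0,"rz":0,"x":-0.14,"y":0,"z":-0.1,"hand":0.35},{"rx":0,"ry":0,"rz":0,"x":-0.16,"y":0,"z":-0.1,"hand":0.35},{"rx":0,"ry":0,"rz":0,"x":-0.16,"y":0,"z":-0.1,"hand":0.35}]'; python3 -c "
from m import *
run('pics/g.png');go(-184,136,8,-21)"
```

```text
time: 15.28
position: [622.0, -30.0, 8.2]
tcp_rot: [0.951, -0.308, -0.0, 0.0]
contact_force: [0.2, 0.2, 0.4]
width: 27.4
grasp_force: 0.0
time: 16.27
position: [491.5, 64.7, 108.4]
tcp_rot: [0.952, -0.307, 0.0, -0.0]
contact_force: [-0.2, 0.2, 0.3]
width: 27.7
grasp_force: 0.0
offcut [ 620.3 -190.9] [42.6 43.3] 87.6 pen xy [-20.1 -76.4]
offcut [644.3 -44.2] [39.3 40. ] 28.9 pen xy [-34.6  71.5]
offcut [ 656.  -123.8] [68.7 24. ] 75.3 pen xy [-2.9 -2.5]
t 16.32 tcp pen [-209.4  137.3] [492.2  64.2 108.4] head -21.0 w 27.74377873467433 F [ 0.1 -1.2 -1.1] | shift [ 0.0241 -0.0079  0.1005] rz 0.001
```

View pics/g.png

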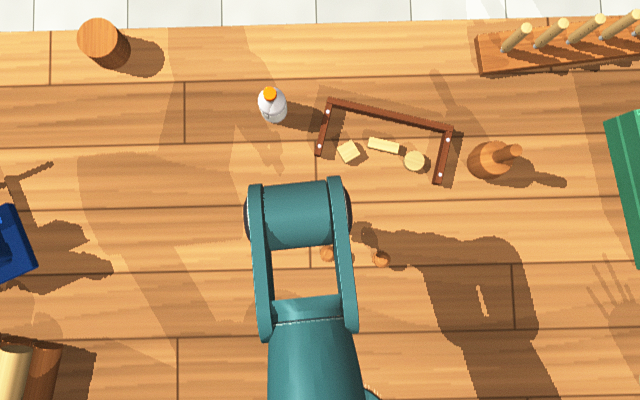

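All three are in, but the block, at (347,152), has a corner about 2 mm over the mouth line. I'll give it one more nudge of about 20 mm straight into the pen.

```bash
python3 -m crank '[{"rx":0,"ry":0,"rz":0,"x":0.05,"y":0,"z":0,"hand":0.35},{"rx":0,"ry":0,"rz":0,"x":0.09,"y":0,"z":0,"hand":0.35},{"rx":0,"ry":0,"rz":0,"x":0.12,"y":0,"z":0,"hand":0.35},{"rx":0,"ry":0,"rz":0,"x":0.13,"y":0,"z":0.04,"hand":0.35},{"rx":0,"ry":0,"rz":0,"x":0.13,"y":0,"z":0.08,"hand":0.35},{"rx":0,"ry":0,"rz":0,"x":0.13,"y":0,"z":0.1,"hand":0.35},{"rx":0,"ry":0,"rz":0,"x":0.14,"y":0,"z":0.1,"hand":0.35},{"rx":0,"ry":0,"rz":0,"x":0.15,"y":0,"z":0.1,"hand":0.35},{"rx":0,"ry":0,"rz":0,"x":0.157,"y":0,"z":0.1,"hand":0.35},{"rx":0,"ry":0,"rz":0,"x":0.163,"y":-0.001,"z":0.1,"hand":0.35},{"rx":0,"ry":0,"rz":0,"x":0.169,"y":-0.003,"z":0.1,"hand":0.35},{"rx":0,"ry":0,"rz":0,"x":0.175,"y":-0.005,"z":0.1,"hand":0.35}]'
python3 -m crank '[{"rx":0,"ry":0,"rz":0,"x":0.005,"y":-0.002,"z":0,"hand":0.35},{"rx":0,"ry":0,"rz":0,"x":0.008,"y":-0.003,"z":0,"hand":0.35},{"rx":0,"ry":0,"rz":0,"x":0.008,"y":-0.003,"z":0,"hand":0.35},{"rx":0,"ry":0,"rz":0,"x":-0.01,"y":0.002,"z":0,"hand":0.35},{"rx":0,"ry":0,"rz":0,"x":-0.035,"y":0.003,"z":0,"hand":0.35},{"rx":0,"ry":0,"rz":0,"x":-0.045,"y":0.003,"z":-0.04,"hand":0.35},{"rx":0,"ry":0,"rz":0,"x":-0.07,"y":0.003,"z":-0.09,"hand":0.35},{"rx":0,"ry":0,"rz":0,"x":-0.11,"y":0,"z":-0.1,"hand":0.35},{"rx":0,"ry":0,"rz":0,"x":-0.15,"y":0,"z":-0.1,"hand":0.35},{"rx":0,"ry":0,"rz":0,"x":-0.18,"y":0,"z":-0.1,"hand":0.35},{"rx":0,"ry":0,"rz":0,"x":-0.18,"y":0,"z":-0.1,"hand":0.35}]'; python3 -c "
from m import *
d,W,h=run('pics/i.png');go(-184,136,8,-21)
s=(W[...,2]>30)&(W[...,2]<40)&(W[...,0]>560)&(W[...,0]<780)&(W[...,1]>-290)&(W[...,1]<40)
q=np.array([pen(p) for p in W[s]]); print('rails',q.min(0).round(),q.max(0).round())"
```

```text
time: 17.82
position: [637.3, -34.5, 8.5]
tcp_rot: [0.951, -0.308, 0.0, -0.0]
contact_force: [-0.5, -0.4, 1.1]
width: 27.4
grasp_force: 0.2
time: 19.2
position: [490.0, 71.9, 108.6]
tcp_rot: [0.952, -0.307, 0.0, -0.0]
contact_force: [0.4, -0.1, 0.6]
width: 27.5
grasp_force: 0.0
offcut [ 619.1 -191.6] [44.2 43.6] 17.0 pen xy [-21.1 -77.4]
offcut [ 655.9 -123.8] [68.8 24.3] 75.8 pen xy [-3.  -2.5]
offcut [667.3 -50.8] [39.4 39.7] 28.9 pen xy [-10.6  71.1]
t 19.25 tcp pen [-212.5  143.8] [490.9  71.3 108.7] head -21.0 w 27.911005340604287 F [ 0.5 -0.8 -0.2] | shift [ 0.0294 -0.0029  0.1007] rz 0.001
rails [ -61. -145.] [ 75. 145.]
```

View pics/i.png

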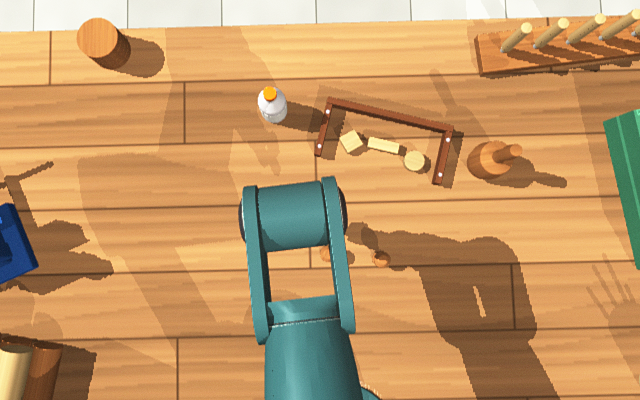

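The block (351,141), batten (384,144) and slice (414,160) all lie inside the pen, and the rail extents confirm the pen frame. The robot is clear, so I'm handing the job in.

```bash
python3 -c "
from workcell import arm
print(arm.close_job())"
```

```text
the job is handed in; nothing more can be done
None
```

I swept the block, slice and batten into the pen and handed the job in at about 19 s. The last picture shows all three inside the mouth line, with the robot clear and the knobs, bottle and mallet apparently where they were; no verdict was returned.

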